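# Load and start the tube roller mixer

### The arm

A 6-joint arm with a two-finger parallel gripper is mounted at the origin on the work surface; the furniture and walls round the work are solid. World frame = base frame: x ahead of the robot, y to its left, z up, the work surface at z = 0. Lengths are in m, angles in rad, forces in N, time in s.
With the tool pointing down it reaches from about 0.35 to 0.975 m from the base axis. Payload 4.9 kg.
Tool frame: the origin (TCP) lies at the very end of the fingers, on their centre line; the grasp point (between the pads) lies 19 mm behind it (pinch_z is the distance from the TCP to the grasp point, in m); z points along the fingers, y is the line along which they close (so a half turn about z gives the same grasp; the last joint's range is limited). The gripper opens to 85 mm and grips with 20 to 120 N. Pads are 22 mm wide; open, the fingers measure 114 mm over their backs; the gripper's body (76 mm by 85 mm) begins 54 mm behind the grasp point. The pads swing forward as they close: fully open they stand 13 mm farther back than shut.
Start: joints at [1.223, 0.053, 1.613, -0, 1.476, -0.119], TCP at [0.142, 0.609, 0.194] pointing down, gripper open.
Joint ranges: [-3.01, 3.01], [-1.01, 2.22], [0.06, 2.58], [-1.02, 4.17], [0.09, 2.62], [-3.14, 3.14]. Speed limits (rad/s): [2.57, 2.57, 3.14, 3.14, 3.14, 3.14].

### API

Orientations are given as a unit quaternion [w, x, y, z].
In Python, from plant import * gives the robot as it stands. The module is installed in compiled form; this text tells all that it offers.
- The arm moves only by the tool play_rows, never from a script. Its arguments are lists of equal length, an entry for each row: "linear": the shift along the world's x, y, z in m, a list of three; "turn": the turn about the world's z in degrees. A call has 1 to 8 rows; each row shifts and turns the commanded pose from where the row before left it; what a row does not reach is not made up. A row lasts 1/8 s, in which the tool goes at most 62.5 mm and 10.7 degrees, less where a joint would pass 70% of its speed; a pose out of reach is approached as far as the arm can. A call is refused whole if a number of a shift passes 0.0625 or a number of a turn 10.7, either way. A call with a gripper value outside its range is refused whole. "hand" is the finger opening in m, from 0 to 0.0854, set as the call begins (left out, the last holds). The fingers move at their own pace and stop on an object; the grip force is fixed at half the most. Time passes only in rows, so rows that do not move let the fingers close. It gives the time, the measured TCP pose, the force, the opening and the grip force at its end, in the units of the state.
- state(): the state, without advancing time (a new reading comes with each control period).
- grab_frame(name): name is "side" or "top" or "wrist"; returns the picture (420x560x3 uint8, red, green, blue); there is no depth.
- camera_info(name): a dict with "camera_matrix" (3x3 intrinsics, pixels), "origin" and "attitude" of the camera in the world; the wrist camera has in their place "mount" (4x4, takes a point from camera to tool coordinates, whose origin is the TCP and whose axes are the flange's). Camera axes: x right, y down, z forward; pixel columns grow to the right and rows downward; lengths in m; the calibration is good to about 2 mm. A picture is of the moment at which its call begins: read the wrist's pose just before it. camera_info takes no time and is no camera call.
- job_done(): hands the job in; it is judged then, once.
Trained networks look in the newest picture that a camera, given by its name, has taken for a name from the list of things; names that differ only in an ending like _2 or _b are one class to them, and where a whole thing is asked for, a point or a joint stands for the part that bears it (a point fixed in the world has none). Each returns a list of dicts, best first, with "p" (0 to 1); they miss things now and then, are a little off and sometimes report something else, mostly with a low value. They report only what shows in the picture. A call takes as long as a camera call. They do not tell look-alikes from the thing itself.
- trace(camera, thing): "region" (420x560 bool, what is visible of it) and "location" ([column, row] in pixels, amid what is visible of it).
The state is a dict: "time": time; "joint_pos": joint angles; "joint_vel": joint speeds; "joint_efforts": joint torques, N m; "tool_pos": TCP position; "tool_rot": TCP orientation; "contact_force": force on the tool from outside, world axes, zero at the start; "ft_torque": the same for the moment, N m; "gripper_width": opening from 0.0 (shut) to 1.0 (fully open); "grasp_force": force on a finger pad.
Only numpy, scipy, OpenCV 4.12 (cv2) and the standard library are available. Lean on these libraries where they do the work, as an engineer would, in place of code of your own. Each camera call takes 0.05 s, during which the arm holds its last target. There are 200 camera calls.

### The job

Take the longer of the two metal tubes out of the wooden rest and lay it lengthwise on the rollers of the mixer without dropping it, then slide the mixer's end stop up snug against the tube so that it is held between the stop and the fixed end wall. Next roll the speed thumbwheel until the white pointer stands level with the brass rider on the scale, take the finger off, and finally press the start button fully down and let go. Leave the short tube and the steel tin where they are.

Things in the scene. Friction and masses are not known exactly. Their poses are not given: they have to be found in the camera images.
- mixer: Grey tube roller mixer, fixed, housing 160 (x) x 216 (y) x 45 mm, deck at z=45; origin: centre of its underside, x away from the robot at yaw 0, y left. All 'mixer' positions are in this frame, mm. Roller bed along y at x=35; control panel at x=-45: thumbwheel y=60, scale window y=-31 to 25, button y=-75. Fixed end wall at the bed's -y end: inner face y=-75, top z=105.
- bed_mid (a point): Axis of a tube lying on the rollers, at mixer (35, 0, 81.5); axes as the mixer's. Rollers along y, axes at x=21 and 49, z=62: rubber sleeves of radius 9 mm from y=-72 to -28 and 28 to 94, between them thin shafts (radius 4) that leave room for fingers. Low bearing block at the +y end: y=97 to 105, top z=71.
- end_stop (a joint): Sliding aluminium bridge plate across the bed, 66 wide (x), 8 thick (y; legs 14), z=72 to 112. Value in m: at 0 its inner (-y) face is at mixer y=85 mm; slides toward -y by the value, at most 0.075. Starts at 0 to 0.012. Takes about 2 N, stays where left. With the tube against the end wall there is no play at 0.040; 0.036 (4 mm play) is enough.
- stop_top (a point): Middle of the top edge of the end stop (moves with it): 4 mm behind its inner face, mixer x=35, z=112 mm.
- speed_wheel (a joint): Dark ribbed rubber thumbwheel, radius 24, width 12 mm, axle along mixer x, 9 mm proud of a slot in the deck. Value in rad, 0 (start) to 3.0, grows as the top of the rim rolls toward mixer -y; each rad moves the pointer 14 mm. Friction about 0.025 N m, stays where left. Sprung: pressed, it sinks up to 5 mm (2.4 N at first, 6.4 N fully down).
- wheel_top (a point): Top of the unpressed thumbwheel's rim, in the middle of the slot: mixer frame (-45, 60, 54) mm.
- pointer_tip (a point): Tip of the white bar pointer (3 mm wide) under the clear pane of the scale window (pane and frame stand 8.5 mm above the deck), driven by the thumbwheel only; it dips with the wheel when that is pressed. Mixer x=-46.5, y=17 mm minus its travel (14 mm per rad of the wheel).
- rider: Small brass tab, 12 x 5 x 3 mm, fixed on the far edge of the scale window, pointing at the scale; its middle (origin) marks the wanted setting along mixer y, somewhere 14 to 36 mm from the pointer's start. Set means that pointer and rider differ by less than 3 mm along mixer y.
- start (a joint): Round white start button (radius 13 mm) in a black housing. Value in m: 0 up, 0.006 fully down, needs about 5 N, springs back. Pressed counts from 0.0045.
- start_top (a point): Centre of the top face of the start button (moves with it).
- tube_rest: Fixed wooden rest, base 150 (x) x 76 (y) x 8 mm; origin: centre of its underside. Two places at x=-40 and x=+40 mm, each of two 45 degree V forks, 8 mm thick, at y=-30 and y=+30 mm, arm tips up to z=43 mm. A tube lies along the rest's y with its axis at z=45 mm. Free space of 52 mm between the forks for the fingers.
- long_tube: Aluminium tube with a black cap at its +y end, 30 mm diameter, 120 mm long, about 86 g; origin: middle of its axis; y runs along it. Lies in either place of the rest.
- short_tube: The same tube but 84 mm long, in the other place of the rest; stays there.
- tin: Open round steel tin, 80 mm diameter, 43 mm high, beyond the work; origin under its centre; stays there.
Not all that is in view belongs to the job. What is shaped like the long_tube but green or orange is not meant.

How it is judged:
By the outcome, as a careful person would: the job done as asked, in the order asked, and still so for the second after the job is handed in, with the robot touching nothing.
It also fails if it takes over 64 s, if anything falls off the work surface, if the arm or the gripper's body presses on something with over 40 N, if the wrist force passes 120 N, or if a joint passes its speed limit or range.

## Working session

There is one attempt and no reset: what is moved stays moved. The work goes in short steps, Python scripts to look and compute and a tool call to move; the robot and the scene stay as the last step left them, time stands still between calls to the robot, and variables do not carry over. Pictures are saved under pics/ and viewed, at most 10 in all, crops included, and the job is handed in when it is done.

Besides the shell and the picture viewer there is one more tool, called after "Request:" by a JSON object that holds its "method" and its "body", one argument or row to a line. play_rows: Moves the arm, as the interface text tells. Its arguments: {"type":"object","properties":{"linear":{"type":"array","items":{"type":"array","items":{"type":"number"}}},"turn":{"type":"array","items":{"type":"number"}},"hand":{"type":"number"}},"required":["linear","turn"]}

```bash
mkdir -p pics; cat > h.py <<'E'
from plant import *
import numpy as np, cv2
from scipy.spatial.transform import Rotation as R
def cam(n):
    i=camera_info(n); K=np.array(i["camera_matrix"])
    if n=="wrist":
        s=state(); q=s["tool_rot"]; T=np.eye(4); T[:3,:3]=R.from_quat([q[1],q[2],q[3],q[0]]).as_matrix(); T[:3,3]=s["tool_pos"]
        M=T@np.array(i["mount"]); return K,M[:3,:3],M[:3,3]
    a=np.array(i["attitude"]); 
    Rm=a if a.shape==(3,3) else R.from_quat([a[1],a[2],a[3],a[0]]).as_matrix()
    return K,Rm,np.array(i["origin"])
def toz(c,px,z):
    K,Rm,o=c; d=Rm@np.linalg.inv(K)@np.array([px[0],px[1],1.]); return o+d*(z-o[2])/d[2]
def proj(c,p):
    K,Rm,o=c; v=K@(Rm.T@(np.array(p)-o)); return v[:2]/v[2]
E
python3 - <<'E'
from h import *
for n in ("side","top"):
    print(n,camera_info(n))
    f=grab_frame(n); cv2.imwrite(f"pics/{n}0.png",f[:,:,::-1])
    for t in ("mixer","long_tube","short_tube","tube_rest","rider","speed_wheel","start","end_stop","tin","pointer_tip"):
        print(t,[(round(d["p"],2),np.round(d["location"]).tolist(),int(d["region"].sum())) for d in trace(n,t)[:3]])
print(camera_info("wrist")["mount"],state())
E
```

```text
side {'camera_matrix': array([[433.76470693,   0.        , 289.45139504],
       [  0.        , 433.76470693, 208.87187811],
       [  0.        ,   0.        ,   1.        ]]), 'origin': array([0.29943938, 0.58027142, 0.65585174]), 'attitude': array([ 0.07553655, -0.15882421,  0.88586307, -0.42932007])}
mixer [(0.66, [244.0, 316.0], 11193)]
long_tube [(0.8, [300.0, 164.0], 344), (0.8, [394.0, 219.0], 652), (0.73, [312.0, 244.0], 745)]
short_tube [(0.67, [341.0, 196.0], 325)]
tube_rest [(0.64, [324.0, 207.0], 887)]
rider []
speed_wheel [(0.58, [257.0, 342.0], 170)]
start [(0.44, [288.0, 279.0], 149)]
end_stop [(0.72, [204.0, 322.0], 837)]
tin [(0.68, [203.0, 227.0], 1123)]
pointer_tip [(0.45, [342.0, 194.0], 325)]
top {'camera_matrix': array([[517.66653323,   0.        , 282.44296015],
       [  0.        , 517.66653323, 206.02386198],
       [  0.        ,   0.        ,   1.        ]]), 'origin': array([ 0.22589611, -0.08498837,  1.43795898]), 'attitude': array([ 0.07999956, -0.69171679,  0.71310334, -0.08131162])}
mixer [(0.72, [197.0, 213.0], 4531)]
long_tube [(0.89, [380.0, 176.0
[... 661 characters left out ...]
joint_pos': array([ 1.22299130e+00,  5.26989247e-02,  1.61289469e+00,  2.08222763e-05,
        1.47601146e+00, -1.18982817e-01]), 'joint_vel': array([ 0.00039736, -0.00111083,  0.00060622,  0.00063278,  0.00114613,
        0.00095473]), 'joint_efforts': array([ 1.66094800e-03, -3.93706441e+01, -3.70466280e+01, -6.58578369e-05,
        5.01505310e-04, -5.41731055e-06]), 'tool_pos': array([0.14174517, 0.6086946 , 0.19420742]), 'tool_rot': array([-1.15196953e-05,  1.14162640e-01,  9.93462073e-01, -3.64476103e-06]), 'contact_force': array([-0.13338256, -0.57924325, -0.04419109]), 'ft_torque': array([ 0.00963085,  0.02625795, -0.0463228 ]), 'grasp_force': 0.0, 'gripper_width': 1.0003190909391573}
```

```bash
python3 - <<'E'
import cv2
a=cv2.imread("pics/top0.png")[110:290,120:420]; b=cv2.imread("pics/side0.png")[130:400,150:450]
cv2.imwrite("pics/t1.png",cv2.resize(a,None,fx=2.66,fy=2.66,interpolation=3)); cv2.imwrite("pics/s1.png",cv2.resize(b,None,fx=2.2,fy=2.2,interpolation=3))
E
python3 - <<'E'
from h import *
ct,cs=cam("top"),cam("side")
for n,px,z in (("rest",(334,221),.02),("longA",(332,207),.045),("short",(333,238),.045),("B",(380,176),.02),("C",(278,229),.02),("wheel",(175,231),.05),("stop",(164,196),.1),("mixer",(197,213),.05),("tin",(265,147),.03)):
    print(n,toz(ct,px,z).round(3))
for n,px,z in (("wheel",(257,342),.05),("start",(288,279),.05),("stop",(204,322),.09)): print(n,toz(cs,px,z).round(3))
E
```

```text
rest [ 0.508 -0.235  0.02 ]
longA [ 0.543 -0.229  0.045]
short [ 0.456 -0.227  0.045]
B [ 0.635 -0.373  0.02 ]
C [ 0.491 -0.078  0.02 ]
wheel [0.488 0.202 0.05 ]
stop [0.574 0.223 0.1  ]
mixer [0.536 0.142 0.05 ]
tin [ 0.729 -0.048  0.03 ]
wheel [0.492 0.206 0.05 ]
start [0.493 0.06  0.05 ]
stop [0.573 0.226 0.09 ]
```

View pics/t1.png

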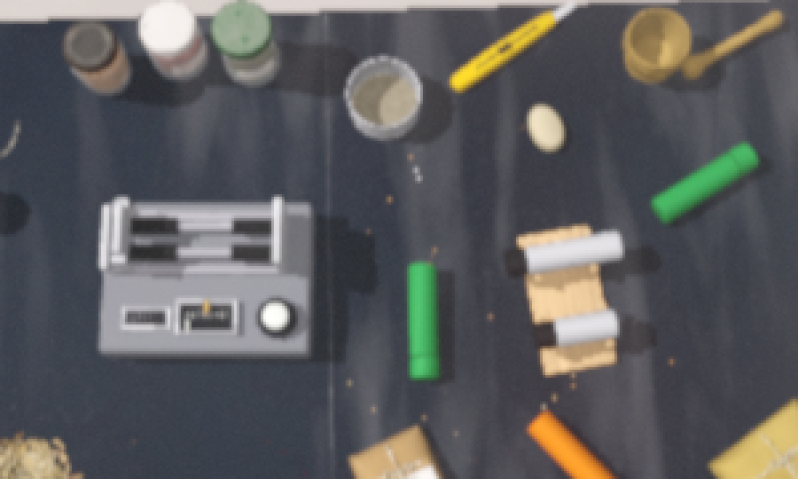

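View pics/s1.png

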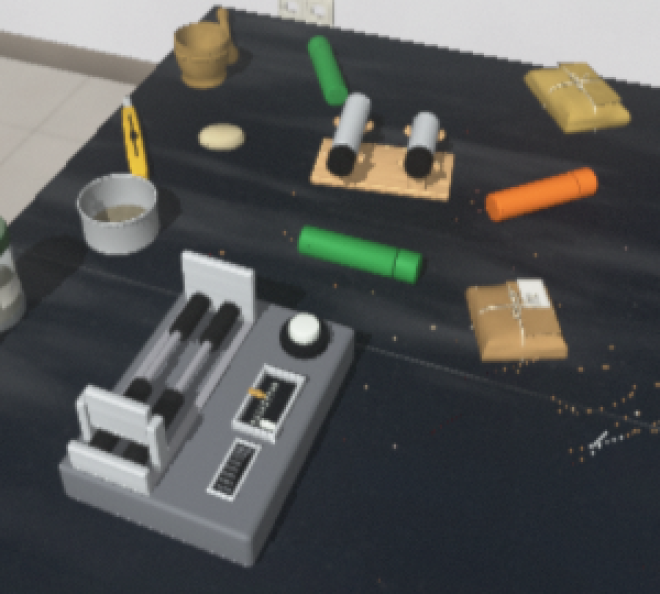

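The top view shows the metal tubes at crop (573,252), long, and (585,328), short, with the black caps to the left (+y). The candidates for the long tube, as crop pixels:

- metal, long: (573,252)
- metal, short: (585,328)
- green: (423,320) and (705,182)
- orange: (570,445)

I choose (573,252), which is top pixel (335,205). The mixer's wheel is at (146,318), its window at (206,316), with the rider near (206,306), and its button at (274,317).

```bash
cat > fit.py <<'E'
from h import *
from scipy.optimize import least_squares
T=lambda u,v:(120+u/2.66,110+v/2.66); S=lambda u,v:(150+u/2.2,130+v/2.2)
ct,cs=cam("top"),cam("side")
obs=[(ct,T(99,353),(-80,108,45)),(ct,T(309,354),(-80,-108,45)),(ct,T(312,205),(80,-108,45)),(ct,T(146,318),(-45,60,50)),
(ct,T(278,200),(68,-79,105)),(cs,S(248,538),(-80,108,45)),(cs,S(353,332),(-80,-108,45)),(cs,S(62,465),(80,108,45)),(cs,S(234,470),(-45,60,50))]
def W(p,m):
    c,s=np.cos(p[2]),np.sin(p[2]); m=np.array(m)/1000; return np.array([p[0]+c*m[0]-s*m[1],p[1]+s*m[0]+c*m[1],m[2]])
if __name__=="__main__":
    r=least_squares(lambda p:np.concatenate([proj(c,W(p,m))-px for c,px,m in obs]),[.53,.14,0],loss="soft_l1")
    print(r.x.round(4),np.degrees(r.x[2]),[(proj(c,W(r.x,m))-px).round(1).tolist() for c,px,m in obs])
    a=toz(ct,T(510,262),.045);b=toz(ct,T(622,246),.045);print(a,b,np.linalg.norm(a-b),np.degrees(np.arctan2(*(-(a-b)[:2]*[1,-1]))))
E
python3 fit.py
```

```text
[ 0.5349  0.1427 -0.044 ] -2.5233259176916962 [[-1.2, -0.6], [-0.7, 0.1], [0.1, -0.7], [-0.8, -0.2], [-0.1, -0.5], [1.2, 1.4], [2.7, -2.2], [-2.6, -0.4], [0.7, -2.2]]
[ 0.54047619 -0.17312187  0.045     ] [ 0.55396136 -0.29027637  0.045     ] 0.11792806209752438 6.566183637517142
```

Request:
{"method": "play_rows", "body": {
  "linear": [
    [0.025,-0.052,0],
    [0.025,-0.052,0],
    [0.025,-0.052,0],
    [0.025,-0.052,0],
    [0.025,-0.052,0],
    [0.025,-0.052,0],
    [0.025,-0.052,0],
    [0.025,-0.052,0]
  ],
  "turn": [-4.4,-4.4,-4.4,-4.4,-4.4,-4.4,-4.4,-4.4],
  "hand": 0.07
}}

```text
time: 2.1
tool_pos: [0.3423, 0.1911, 0.1946]
tool_rot: [0.001, 0.41, 0.912, 0.001]
contact_force: [0.9, -0.5, -0.3]
gripper_width: 0.817
grasp_force: 0.0
```

Request:
{"method": "play_rows", "body": {
  "linear": [
    [0.025,-0.052,0],
    [0.025,-0.052,0],
    [0.025,-0.052,0],
    [0.025,-0.052,0],
    [0.025,-0.052,0],
    [0.025,-0.052,-0.01],
    [0.025,-0.052,-0.01],
    [0.025,-0.052,-0.01]
  ],
  "turn": [-4.4,-4.4,-4.4,-4.4,-4.4,-4.4,-4.4,-4.4]
}}

```text
time: 3.1
tool_pos: [0.5425, -0.2253, 0.1641]
tool_rot: [0.0, 0.667, 0.745, 0.0]
contact_force: [1.0, 0.5, 0.1]
gripper_width: 0.82
grasp_force: 0.0
```

Request:
{"method": "play_rows", "body": {
  "linear": [
    [0,0,0],
    [0,0,0]
  ],
  "turn": [0,0]
}}

```text
time: 3.35
tool_pos: [0.5416, -0.2231, 0.164]
tool_rot: [-0.0, 0.666, 0.746, 0.0]
contact_force: [-0.4, -0.2, 0.1]
gripper_width: 0.821
grasp_force: 0.0
```

```bash
python3 - <<'E'
from h import *
c=cam("wrist"); f=grab_frame("wrist"); cv2.imwrite("pics/w1.png",f[:,:,::-1])
s=state(); q=s["tool_rot"]; Ry=R.from_quat([q[1],q[2],q[3],q[0]]).as_matrix()[:,1]; print(s["time"],s["tool_pos"],s["joint_pos"].round(2),"yangle",np.degrees(np.arctan2(Ry[1],Ry[0])))
for d in trace("wrist","long_tube")[:3]:
    m=d["region"]; 
    v,u=np.nonzero(m); pts=np.array([toz(c,(a,b),.05)[:2] for a,b in zip(u[::7],v[::7])]); mu=pts.mean(0); w,V=np.linalg.eigh(np.cov((pts-mu).T)); t=(pts-mu)@V[:,1]
    print(round(d["p"],2),d["location"],m.sum(),"centre",mu.round(4),"len",np.ptp(t),"wid",np.ptp((pts-mu)@V[:,0]),"dir",V[:,1],"mid",mu+V[:,1]*(t.max()+t.min())/2)
E
```

```text
3.4 [ 0.54167137 -0.22267308  0.16451163] [-0.52 -0.02  1.74  0.    1.42 -0.63] yangle 6.535792311047124
0.88 [348.1, 346.5] 2745 centre [ 0.6149 -0.3548] len 0.10821314624597902 wid 0.02709725367111742 dir [-0.51287972  0.85846048] mid [ 0.6170585  -0.35833807]
0.8 [296.1, 201.7] 5110 centre [ 0.5487 -0.2262] len 0.12372082087600611 wid 0.029170016522211736 dir [-0.14547743  0.98936157] mid [ 0.54925479 -0.23012924]
0.58 [251.7, 13.2] 4891 centre [ 0.4982 -0.0923] len 0.11112734106927546 wid 0.02628559973169615 dir [-0.99854197 -0.05398081] mid [ 0.49245732 -0.09259792]
```

View pics/w1.png

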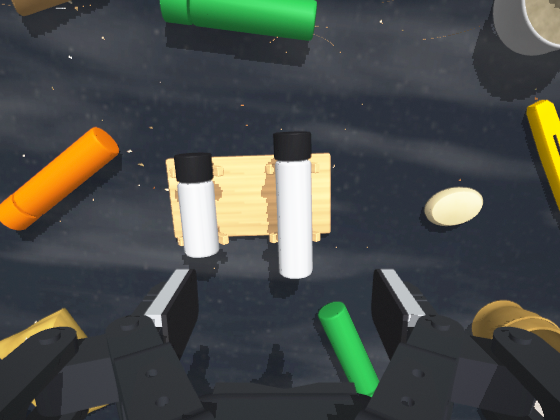

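The close view shows the long metal tube at (293,205) with its cap up, lying in the right-hand place of the rest. The short tube is at (198,205), and the green and orange ones lie loose. The long tube is confirmed, so I go down.

Request:
{"method": "play_rows", "body": {
  "linear": [
    [0.006,-0.0085,0],
    [0,0,-0.04],
    [0,0,-0.04],
    [0,0,-0.035],
    [0,0,-0.018],
    [0,0,0]
  ],
  "turn": [1,0,0,0,0,0]
}}

```text
time: 4.2
tool_pos: [0.5472, -0.2313, 0.0303]
tool_rot: [-0.001, 0.659, 0.752, -0.0]
contact_force: [0.7, -0.2, 0.2]
gripper_width: 0.817
grasp_force: 0.0
```

Request:
{"method": "play_rows", "body": {
  "linear": [
    [0,0,0],
    [0,0,0],
    [0,0,0],
    [0,0,0],
    [0,0,0]
  ],
  "turn": [0,0,0,0,0],
  "hand": 0.0
}}

```text
time: 4.82
tool_pos: [0.5478, -0.2318, 0.0313]
tool_rot: [0.0, 0.659, 0.752, 0.0]
contact_force: [0.0, 0.3, 0.4]
gripper_width: 0.001
grasp_force: 0.0
```

The gripper shut on nothing, so I look again.

```bash
python3 - <<'E'
from h import *
f=grab_frame("wrist"); g=grab_frame("side")[150:250,260:420]
cv2.imwrite("pics/w2.png",np.hstack([cv2.resize(f,(400,300)),cv2.resize(g,(400,300))])[:,:,::-1])
E
```

```text
(no output)
```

View pics/w2.png

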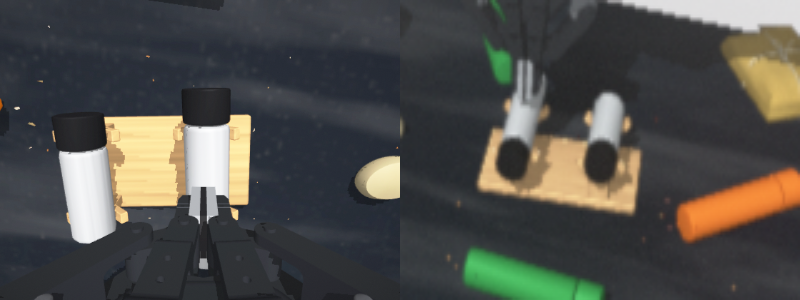

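The fingers are shut at (205,190), seemingly over the tube, which still lies in the rest. I check the numbers.

```bash
python3 - <<'E'
from h import *
s=state(); print(s["tool_pos"],s["contact_force"],s["gripper_width"],s["joint_pos"].round(3))
p=s["tool_pos"]
for n in("wrist","side","top"): c=cam(n); print(n,"TCP px",proj(c,p),"pinch px",proj(c,p+[0,0,.019]), "tubeends z45",proj(c,[.540,-.171,.045]),proj(c,[.556,-.290,.045]))
c=cam("wrist")
for d in trace("wrist","long_tube")[:2]:
    v,u=np.nonzero(d["region"]); print(d["p"],d["location"],u.min(),u.max(),v.min(),v.max())
f=grab_frame("wrist"); cv2.imwrite("pics/w3.png",cv2.resize(f[100:420,130:450],(600,600),interpolation=3)[:,:,::-1])
E
```

```text
[ 0.54770045 -0.23177277  0.03116987] [-0.66605229 -0.533098   -0.62902188] 0.003849246545492165 [-0.525  0.136  1.81   0.     1.195 -0.656]
wrist TCP px [286.07051792 248.38747996] pinch px [286.2367472  262.59038993] tubeends z45 [286.91596637 127.45980387] [287.35115641 363.21816986]
side TCP px [308.68876151 194.30657141] pinch px [308.92662185 187.9284415 ] tubeends z45 [303.76200331 204.85957912] [312.9857019  176.28605214]
top TCP px [332.36444332 206.44480981] pinch px [333.00148765 204.88635059] tubeends z45 [310.96831988 208.68740175] [353.68952991 201.76816494]
0.94 [291.4, 194.8] 254 323 122 376
```

View pics/w3.png

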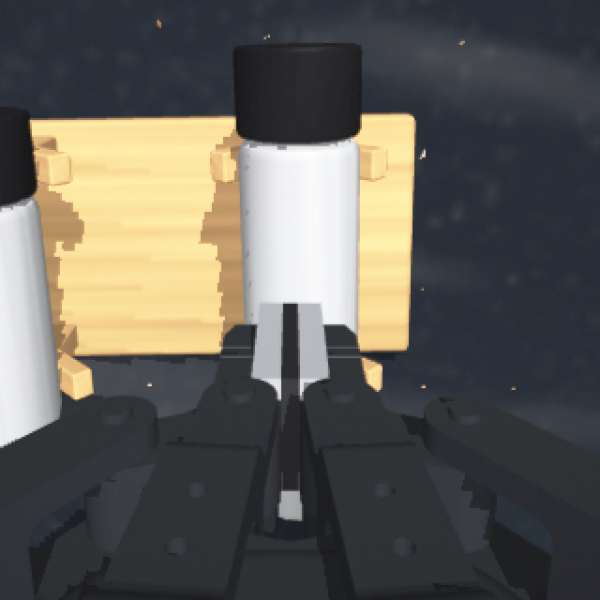

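```bash
python3 - <<'E'
from h import *
i=camera_info("wrist"); K=i["camera_matrix"]; M=np.array(i["mount"]); print(K[0,0],K[1,2])
Mi=np.linalg.inv(M)
def P(t): v=K@(Mi@np.array([*t,1]))[:3]; return (v[:2]/v[2]).round(0)
for z in (0,-.01,-.02,-.03,-.04):
    print(z,"open",P((.011,.035,z)),P((.011,-.035,z)),"shut",P((.011,0,z)))
s=state();c=cam("wrist")
# tube depth from width
for z in (.03,.045,.06): print(z,proj(c,[.533,-.19,z]),proj(c,[.563,-.19,z]))
E
```

```text
369.24887745190887 217.35155415650192
0 open [355. 228.] [217. 228.] shut [286. 228.]
-0.01 open [359. 234.] [214. 234.] shut [286. 234.]
-0.02 open [363. 241.] [210. 241.] shut [286. 241.]
-0.03 open [368. 249.] [205. 249.] shut [286. 249.]
-0.04 open [373. 257.] [200. 257.] shut [286. 257.]
0.03 [267.44461624 164.14505262] [328.0765816  172.07470527]
0.045 [265.95643067 168.47674401] [331.84347787 177.06570722]
0.06 [264.18441864 173.63457475] [336.32393653 183.00215365]
```

The drawn fingertips sit about 30 mm behind the reported TCP: the shut fingers hover just over the tube top, with no force. I feel downward gently to measure that offset.

Request:
{"method": "play_rows", "body": {
  "linear": [
    [0,0,-0.002],
    [0,0,0]
  ],
  "turn": [0,0]
}}

```text
time: 5.28
tool_pos: [0.5475, -0.2317, 0.0289]
tool_rot: [-0.0, 0.659, 0.752, -0.0]
contact_force: [0.7, 0.1, 0.0]
gripper_width: -0.001
grasp_force: 0.0
```

Request:
{"method": "play_rows", "body": {
  "linear": [
    [0,0,-0.002],
    [0,0,0]
  ],
  "turn": [0,0]
}}

```text
time: 5.52
tool_pos: [0.5476, -0.2317, 0.0269]
tool_rot: [-0.0, 0.659, 0.752, -0.0]
contact_force: [-0.3, 0.4, 0.6]
gripper_width: 0.001
grasp_force: 0.0
```

Request:
{"method": "play_rows", "body": {
  "linear": [
    [0,0,-0.003],
    [0,0,0]
  ],
  "turn": [0,0]
}}

```text
time: 5.78
tool_pos: [0.5475, -0.2316, 0.0238]
tool_rot: [-0.0, 0.659, 0.752, -0.0]
contact_force: [0.6, 0.2, -0.0]
gripper_width: -0.002
grasp_force: 0.0
```

Request:
{"method": "play_rows", "body": {
  "linear": [
    [0,0,-0.003],
    [0,0,0]
  ],
  "turn": [0,0]
}}

```text
time: 6.02
tool_pos: [0.5482, -0.232, 0.0229]
tool_rot: [0.0, 0.659, 0.752, 0.0]
contact_force: [-3.7, 2.7, 7.3]
gripper_width: -0.002
grasp_force: 4.0
```

Contact came at TCP z = 0.0235 on the tube top (0.060), so the real tips are about 36 mm behind the reported TCP. I correct all heights by that.

Request:
{"method": "play_rows", "body": {
  "linear": [
    [0,0,0.03],
    [0,0,0]
  ],
  "turn": [0,0]
}}

```text
time: 6.28
tool_pos: [0.5498, -0.233, 0.054]
tool_rot: [0.003, 0.659, 0.752, 0.001]
contact_force: [0.8, -1.2, 0.4]
gripper_width: -0.006
grasp_force: 0.0
```

Request:
{"method": "play_rows", "body": {
  "linear": [
    [0,0,0],
    [0,0,0],
    [0,0,0],
    [0,0,0]
  ],
  "turn": [0,0,0,0],
  "hand": 0.07
}}

```text
time: 6.78
tool_pos: [0.5475, -0.2316, 0.0506]
tool_rot: [-0.0, 0.659, 0.752, -0.0]
contact_force: [-0.5, 0.1, 0.7]
gripper_width: 0.82
grasp_force: 0.0
```

Request:
{"method": "play_rows", "body": {
  "linear": [
    [0,0,-0.02],
    [0,0,-0.02],
    [0,0,-0.015],
    [0,0,0]
  ],
  "turn": [0,0,0,0]
}}

```text
time: 7.28
tool_pos: [0.546, -0.2308, -0.0066]
tool_rot: [-0.002, 0.659, 0.752, -0.0]
contact_force: [0.3, 0.2, 0.4]
gripper_width: 0.823
grasp_force: 0.0
```

Request:
{"method": "play_rows", "body": {
  "linear": [
    [0,0,0],
    [0,0,0],
    [0,0,0],
    [0,0,0],
    [0,0,0]
  ],
  "turn": [0,0,0,0,0],
  "hand": 0.0
}}

```text
time: 7.9
tool_pos: [0.5504, -0.2324, -0.0018]
tool_rot: [0.003, 0.659, 0.752, 0.001]
contact_force: [4.7, 1.6, 1.6]
gripper_width: 0.332
grasp_force: 59.6
```

Gripped at 28 mm opening with 60 N. Now I lift and carry the tube over the mixer.

Request:
{"method": "play_rows", "body": {
  "linear": [
    [0,0,0.02],
    [0,0,0.04],
    [0,0,0.05],
    [0.002,0.04,0.02],
    [0.003,0.055,0],
    [0.003,0.055,0],
    [0.003,0.055,0],
    [0.003,0.055,0]
  ],
  "turn": [0,0,0,-2,-2,-2,-2,-2]
}}

```text
time: 8.9
tool_pos: [0.5611, 0.0296, 0.127]
tool_rot: [0.0, 0.723, 0.691, -0.0]
contact_force: [0.3, -0.4, -1.5]
gripper_width: 0.331
grasp_force: 59.6
```

Request:
{"method": "play_rows", "body": {
  "linear": [
    [0.003,0.055,0],
    [0.003,0.045,0],
    [0,0,0],
    [0,0,0]
  ],
  "turn": [0,0,0,0]
}}

```text
time: 9.4
tool_pos: [0.5674, 0.1276, 0.1265]
tool_rot: [0.0, 0.722, 0.692, -0.0]
contact_force: [0.2, -0.4, -1.5]
gripper_width: 0.329
grasp_force: 59.6
```

```bash
python3 - <<'E'
from h import *
s=state(); print(s["time"],s["tool_pos"],s["gripper_width"],s["grasp_force"])
f=grab_frame("wrist"); t=grab_frame("top")
for th in("end_stop","start","speed_wheel","rider","pointer_tip","long_tube"):
    print(th,[(round(d["p"],2),d["location"]) for d in trace("wrist",th)[:2]])
cv2.imwrite("pics/w4.png",f[:,:,::-1]); cv2.imwrite("pics/tt4.png",t[:,:,::-1])
E
```

```text
9.4 [0.56740253 0.12763029 0.12649992] 0.3292798886272203 59.637799859046936
end_stop [(0.63, [289.1, 62.2])]
start [(0.92, [182.3, 296.6])]
speed_wheel [(0.64, [172.5, 105.3])]
rider []
pointer_tip [(0.42, [165.3, 167.3])]
long_tube [(0.81, [286.7, 246.2]), (0.72, [158.3, 413.7])]
```

View pics/w4.png

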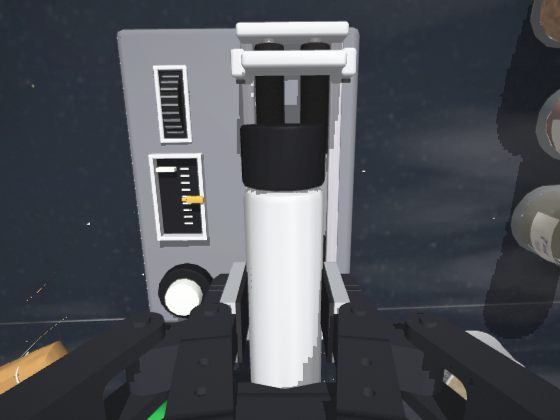

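The view shows the tube held at (284,250) with its cap end at row 125, clear of the stop at (290,62). The wheel is at (172,104), the pointer at (166,169), the rider at (192,200) and the button at (184,297).

```bash
cat > fit2.py <<'E'
from fit import *
def refit(c,ob,extra=True):
    o=[(c,px,m,2.) for px,m in ob]+([(a,b,m,1.) for a,b,m in obs] if extra else [])
    r=least_squares(lambda p:np.concatenate([w*(proj(c,W(p,m))-px) for c,px,m,w in o]),[.535,.143,-.044],loss="soft_l1"); return r.x,[(proj(c,W(r.x,m))-px).round(1).tolist() for c,px,m,w in o]
if __name__=="__main__":
    c=cam("wrist"); ob=[((122,31),(-80,108,45)),((357,29),(80,108,45)),((172,104),(-45,60,45)),((177,197),(-45,-3,53.5))]
    for e in(0,1): print(refit(c,ob,e))
    s=state();p=s["tool_pos"]
    K=camera_info("wrist")["camera_matrix"];Mi=np.linalg.inv(np.array(camera_info("wrist")["mount"]))
    def P(t): v=K@(Mi@np.array([*t,1]))[:3]; return (v[:2]/v[2]).round(1)
    for y in(.054,.058,.062,.066): print(y,"capend",P((y,0,-.047)),P((y,0,-.062)))
    print("sides",P((.03,.015,-.047)),P((.03,-.015,-.047)))
    print(toz(c,(165.5,169),.048),toz(c,(192,200),.05))
E
python3 fit2.py
```

```text
(array([ 0.53701395,  0.14046067, -0.04392495]), [[-10.2, -1.9], [4.1, -0.3], [0.5, 3.1], [-0.6, 3.7]])
(array([ 0.53656586,  0.1410399 , -0.0492079 ]), [[-10.2, -3.5], [4.2, -0.6], [0.2, 1.8], [-1.3, 2.5], [-0.7, -1.4], [-0.3, -0.3], [0.8, -1.1], [-0.3, -0.9], [0.7, -1.0], [0.2, 0.2], [2.3, -2.8], [-3.0, -1.8], [-0.1, -3.3]])
0.054 capend [286.1 151.3] [286.3 155.9]
0.058 capend [286.1 139.8] [286.3 143. ]
0.062 capend [286.1 128.2] [286.3 129.9]
0.066 capend [286.1 116.3] [286.3 116.5]
sides [326.3 216.4] [245.8 216.5]
[0.48538591 0.16118821 0.048     ] [0.50192907 0.13865347 0.05      ]
```

```bash
python3 - <<'E'
from h import *
c=cam("wrist")
a=toz(c,(293.5,62),.112); b=toz(c,(292.5,90),.062); print(a,b)
# convert to mixer frame
for p in (a,b,toz(c,(183,297),.06),toz(c,(172,104),.045),toz(c,(165.5,169),.048),toz(c,(192,200),.05)):
    d=p[:2]-[.5362,.141]; t=-.047; print(np.round([d[0]*np.cos(t)+d[1]*np.sin(t),-d[0]*np.sin(t)+d[1]*np.cos(t)],4))
E
```

```text
[0.57569442 0.21853677 0.112     ] [0.57585902 0.20859304 0.062     ]
[0.0358 0.0793]
[0.0364 0.0694]
[-0.043  -0.0748]
[-0.0445  0.0613]
[-0.0517  0.0178]
[-0.0341 -0.004 ]
```

Request:
{"method": "play_rows", "body": {
  "linear": [
    [0.004,-0.002,-0.02],
    [0,0,-0.03],
    [0,0,-0.025],
    [0,0,-0.013],
    [0,0,0]
  ],
  "turn": [0,0,0,0,0]
}}

```text
time: 10.42
tool_pos: [0.5715, 0.126, 0.0371]
tool_rot: [-0.0, 0.722, 0.691, -0.001]
contact_force: [-0.7, -0.6, -0.8]
gripper_width: 0.33
grasp_force: 60.1
```

Request:
{"method": "play_rows", "body": {
  "linear": [
    [0,0,-0.002],
    [0,0,0],
    [0,0,0]
  ],
  "turn": [0,0,0]
}}

```text
time: 10.8
tool_pos: [0.5719, 0.1262, 0.0365]
tool_rot: [0.0, 0.722, 0.691, 0.0]
contact_force: [-0.5, 0.4, -0.9]
gripper_width: 0.326
grasp_force: 60.1
```

Request:
{"method": "play_rows", "body": {
  "linear": [
    [0,0,-0.0015],
    [0,0,0]
  ],
  "turn": [0,0]
}}

```text
time: 11.05
tool_pos: [0.572, 0.1262, 0.0349]
tool_rot: [0.0, 0.722, 0.691, 0.0]
contact_force: [-0.3, -0.6, 0.0]
gripper_width: 0.325
grasp_force: 60.1
```

Request:
{"method": "play_rows", "body": {
  "linear": [
    [0,0,-0.0015],
    [0,0,0]
  ],
  "turn": [0,0]
}}

```text
time: 11.3
tool_pos: [0.5728, 0.1263, 0.0344]
tool_rot: [0.001, 0.722, 0.691, 0.001]
contact_force: [-1.2, -0.3, 4.9]
gripper_width: 0.331
grasp_force: 60.6
```

Request:
{"method": "play_rows", "body": {
  "linear": [
    [0,0,0.0005],
    [0,0,0],
    [0,0,0],
    [0,0,0]
  ],
  "turn": [0,0,0,0],
  "hand": 0.05
}}

```text
time: 11.8
tool_pos: [0.5715, 0.1262, 0.0334]
tool_rot: [-0.0, 0.722, 0.691, -0.0]
contact_force: [0.1, -0.4, -0.8]
gripper_width: 0.585
grasp_force: 0.0
```

Request:
{"method": "play_rows", "body": {
  "linear": [
    [0,0,0.01],
    [0,0,0.03],
    [0,0,0.05],
    [0,0,0]
  ],
  "turn": [0,0,0,0]
}}

```text
time: 12.3
tool_pos: [0.5757, 0.1266, 0.1305]
tool_rot: [0.003, 0.722, 0.691, 0.004]
contact_force: [0.7, -1.5, 0.4]
gripper_width: 0.589
grasp_force: 0.0
```

```bash
python3 - <<'E'
from h import *
s=state(); print(s["time"],s["tool_pos"])
f=grab_frame("wrist"); g=grab_frame("side")[240:420,160:340]
cv2.imwrite("pics/w5.png",np.hstack([cv2.resize(f,(450,338)),cv2.resize(g,(338,338))])[:,:,::-1])
E
```

```text
12.3 [0.57574561 0.126615   0.13046691]
```

View pics/w5.png

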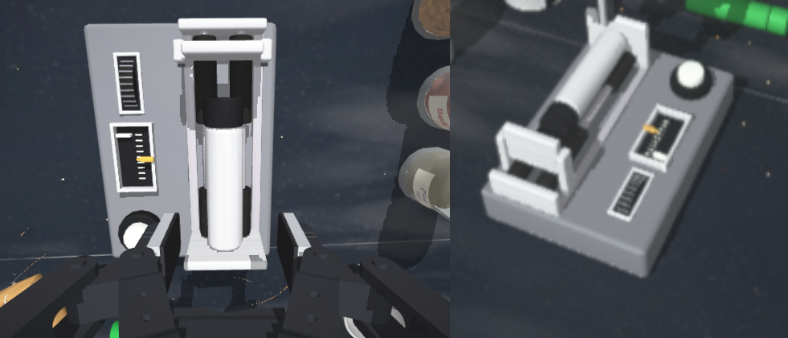

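The tube lies on the rollers at (225,170), and the stop is behind its cap. Next I shut the fingers and go behind the stop.

Request:
{"method": "play_rows", "body": {
  "linear": [
    [0.002,0.045,0],
    [0.002,0.045,0],
    [0.001,0.036,0],
    [0,0,0],
    [0,0,-0.04],
    [0,0,-0.03],
    [0,0,0]
  ],
  "turn": [0,0,0,0,0,0,0],
  "hand": 0.0
}}

```text
time: 13.28
tool_pos: [0.5733, 0.2502, 0.0491]
tool_rot: [-0.002, 0.723, 0.691, -0.004]
contact_force: [0.2, -0.7, -0.4]
gripper_width: 0.005
grasp_force: 0.0
```

```bash
python3 - <<'E'
from h import *
s=state(); print(s["time"],s["tool_pos"],s["contact_force"])
f=grab_frame("wrist"); g=grab_frame("side")[240:420,160:340]
cv2.imwrite("pics/w6.png",np.hstack([cv2.resize(f,(400,300)),cv2.resize(g,(400,400))[50:350]])[:,:,::-1])
E
```

```text
13.275 [0.57331099 0.25024493 0.04909306] [ 0.16903805 -0.73922027 -0.37420869]
```

View pics/w6.png

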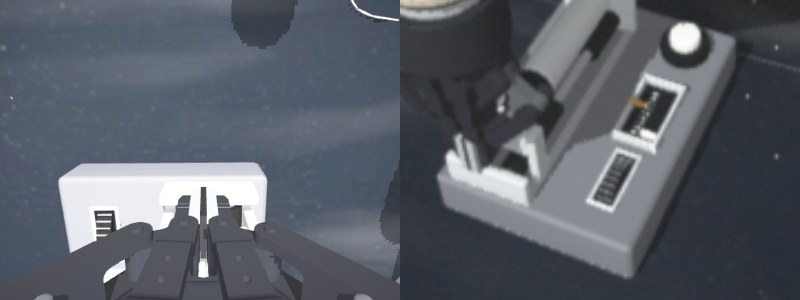

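Request:
{"method": "play_rows", "body": {
  "linear": [
    [-0.0005,-0.01,0],
    [-0.0005,-0.01,0],
    [-0.0005,-0.01,0],
    [-0.0002,-0.005,0]
  ],
  "turn": [0,0,0,0]
}}

```text
time: 13.88
tool_pos: [0.5757, 0.2167, 0.0547]
tool_rot: [0.0, 0.723, 0.691, 0.001]
contact_force: [1.8, 1.8, 1.0]
gripper_width: 0.002
grasp_force: 1.1
```

Request:
{"method": "play_rows", "body": {
  "linear": [
    [-0.0002,-0.004,0],
    [0,-0.003,0]
  ],
  "turn": [0,0]
}}

```text
time: 14.12
tool_pos: [0.5748, 0.21, 0.0537]
tool_rot: [-0.0, 0.722, 0.691, -0.0]
contact_force: [0.7, 1.3, 0.9]
gripper_width: 0.003
grasp_force: 1.1
```

Request:
{"method": "play_rows", "body": {
  "linear": [
    [0,-0.002,0],
    [0,0,0]
  ],
  "turn": [0,0]
}}

```text
time: 14.38
tool_pos: [0.5747, 0.2081, 0.0536]
tool_rot: [-0.0, 0.722, 0.691, -0.0]
contact_force: [0.4, 2.6, 1.9]
gripper_width: 0.004
grasp_force: 1.0
```

Request:
{"method": "play_rows", "body": {
  "linear": [
    [0,-0.002,0],
    [0,0,0]
  ],
  "turn": [0,0]
}}

```text
time: 14.62
tool_pos: [0.5746, 0.2063, 0.0536]
tool_rot: [-0.0, 0.722, 0.691, -0.0]
contact_force: [-1.3, 3.5, 2.6]
gripper_width: -0.003
grasp_force: 1.6
```

Pushing at about 3 N, so the stop is moving; I continue until it is firm.

Request:
{"method": "play_rows", "body": {
  "linear": [
    [0,-0.002,0],
    [0,0,0]
  ],
  "turn": [0,0]
}}

```text
time: 14.88
tool_pos: [0.5746, 0.2064, 0.0537]
tool_rot: [-0.002, 0.722, 0.691, 0.002]
contact_force: [0.6, 10.1, -0.6]
gripper_width: 0.001
grasp_force: 4.9
```

Request:
{"method": "play_rows", "body": {
  "linear": [
    [0,-0.002,0],
    [0,0,0]
  ],
  "turn": [0,0]
}}

```text
time: 15.12
tool_pos: [0.5747, 0.2066, 0.0538]
tool_rot: [-0.003, 0.722, 0.691, 0.003]
contact_force: [1.3, 16.4, -1.3]
gripper_width: -0.002
grasp_force: 8.1
```

Request:
{"method": "play_rows", "body": {
  "linear": [
    [0,-0.002,0],
    [0,0,0]
  ],
  "turn": [0,0]
}}

```text
time: 15.38
tool_pos: [0.5747, 0.2067, 0.0538]
tool_rot: [-0.004, 0.722, 0.691, 0.005]
contact_force: [0.5, 22.7, -2.1]
gripper_width: -0.002
grasp_force: 11.3
```

The stop is firm at 22 N. I retreat, rise and go over the wheel.

Request:
{"method": "play_rows", "body": {
  "linear": [
    [0.001,0.03,0],
    [0,0,0.05],
    [0,0,0.03],
    [-0.03,0,0],
    [-0.05,-0.015,0],
    [0,0,0]
  ],
  "turn": [0,0,0,0,0,0]
}}

```text
time: 16.12
tool_pos: [0.4915, 0.2135, 0.1309]
tool_rot: [-0.001, 0.722, 0.692, -0.003]
contact_force: [-0.3, 0.1, -0.3]
gripper_width: -0.003
grasp_force: 0.0
```

Request:
{"method": "play_rows", "body": {
  "linear": [
    [0.002,0,-0.05],
    [0,0,-0.04],
    [0,0,-0.018],
    [0,0,0]
  ],
  "turn": [0,0,0,0]
}}

```text
time: 16.62
tool_pos: [0.4973, 0.2147, 0.0244]
tool_rot: [-0.0, 0.722, 0.691, -0.001]
contact_force: [0.1, 0.3, 0.1]
gripper_width: 0.002
grasp_force: 0.0
```

Request:
{"method": "play_rows", "body": {
  "linear": [
    [0,0,-0.004],
    [0,0,0]
  ],
  "turn": [0,0]
}}

```text
time: 16.88
tool_pos: [0.4991, 0.2155, 0.0232]
tool_rot: [0.001, 0.722, 0.691, 0.001]
contact_force: [0.4, 0.4, 0.3]
gripper_width: 0.004
grasp_force: 0.0
```

Request:
{"method": "play_rows", "body": {
  "linear": [
    [0,0,-0.002],
    [0,0,0]
  ],
  "turn": [0,0]
}}

```text
time: 17.12
tool_pos: [0.498, 0.2153, 0.0201]
tool_rot: [0.0, 0.722, 0.691, 0.0]
contact_force: [-0.5, -0.5, 0.0]
gripper_width: -0.003
grasp_force: 0.0
```

Request:
{"method": "play_rows", "body": {
  "linear": [
    [-0.003,0,-0.003],
    [0,0,0]
  ],
  "turn": [0,0]
}}

```text
time: 17.38
tool_pos: [0.4948, 0.2153, 0.0168]
tool_rot: [0.0, 0.722, 0.691, 0.0]
contact_force: [-1.1, 0.3, 0.2]
gripper_width: -0.002
grasp_force: 0.3
```

Request:
{"method": "play_rows", "body": {
  "linear": [
    [0,0,-0.002],
    [0,0,0]
  ],
  "turn": [0,0]
}}

```text
time: 17.62
tool_pos: [0.4948, 0.2153, 0.0149]
tool_rot: [-0.0, 0.722, 0.691, -0.0]
contact_force: [-1.7, -0.5, 4.2]
gripper_width: 0.003
grasp_force: 1.9
```

Request:
{"method": "play_rows", "body": {
  "linear": [
    [-0.0002,-0.004,0],
    [-0.0002,-0.004,0],
    [-0.0002,-0.004,0],
    [0,-0.002,0],
    [0,0,0]
  ],
  "turn": [0,0,0,0,0]
}}

```text
time: 18.25
tool_pos: [0.4943, 0.2007, 0.0147]
tool_rot: [0.0, 0.722, 0.691, -0.0]
contact_force: [-0.8, -0.8, 4.0]
gripper_width: 0.001
grasp_force: 2.0
```

Request:
{"method": "play_rows", "body": {
  "linear": [
    [0,0,0.05],
    [0,0,0.06],
    [0.015,-0.06,0],
    [0.01,-0.03,0],
    [0,0,0],
    [0,0,0]
  ],
  "turn": [0,0,0,0,0,0]
}}

```text
time: 19.0
tool_pos: [0.5187, 0.1113, 0.1238]
tool_rot: [-0.0, 0.722, 0.691, -0.0]
contact_force: [-0.8, 0.9, -1.1]
gripper_width: -0.0
grasp_force: 0.0
```

```bash
cat > look.py <<'E'
from h import *
import sys
c=cam("wrist"); s=state(); print(s["time"],s["tool_pos"]); f=grab_frame("wrist")
def mx(p): d=p[:2]-[.5362,.141]; t=-.047; return np.round([d[0]*np.cos(t)+d[1]*np.sin(t),-d[0]*np.sin(t)+d[1]*np.cos(t)],4)
for th,z in(("pointer_tip",.048),("rider",.05),("end_stop",.112),("start",.06),("speed_wheel",.045),("long_tube",.09)):
    print(th,[(round(d["p"],2),np.round(d["location"]).tolist(),mx(toz(c,d["location"],z))) for d in trace("wrist",th)[:2]])
g=f.astype(int)
o=(g[...,0]>170)&(g[...,2]<90)&(g[...,0]-g[...,2]>110); wp=[proj(c,[.5362-.046+.047*y,.141+.0021+y,.048]) for y in(.025,-.031)]
print("window rows",wp)
u0,v0=int(wp[0][0]),int(wp[0][1]); v1=int(wp[1][1])
v,u=np.nonzero(o[v0-10:v1+10,u0-40:u0+50]); print("rider px",u.mean()+u0-40,v.mean()+v0-10,len(u),mx(toz(c,(u.mean()+u0-40,v.mean()+v0-10),.05)))
cv2.imwrite(sys.argv[1],np.hstack([cv2.resize(f[20:320,100:400],(600,600),interpolation=3)])[:,:,::-1])
E
python3 look.py pics/w7.png
```

```text
19.0 [0.51872885 0.11132844 0.12384205]
pointer_tip [(0.74, [374.0, 191.0], array([ 0.0463, -0.0159])), (0.54, [236.0, 154.0], array([-0.0498,  0.0099]))]
rider [(0.53, [263.0, 174.0], array([-0.0318, -0.0034]))]
end_stop [(0.85, [384.0, 87.0], array([0.0317, 0.0492]))]
start [(0.79, [245.0, 275.0], array([-0.045 , -0.0746]))]
speed_wheel [(0.97, [242.0, 77.0], array([-0.0445,  0.0597]))]
long_tube [(0.96, [376.0, 192.0], array([ 0.0372, -0.0075]))]
window rows [array([241.23499807, 131.49461796]), array([243.5194447 , 211.86747478])]
rider px 258.9166666666667 171.58333333333334 12 [-0.0344 -0.0018]
```

View pics/w7.png

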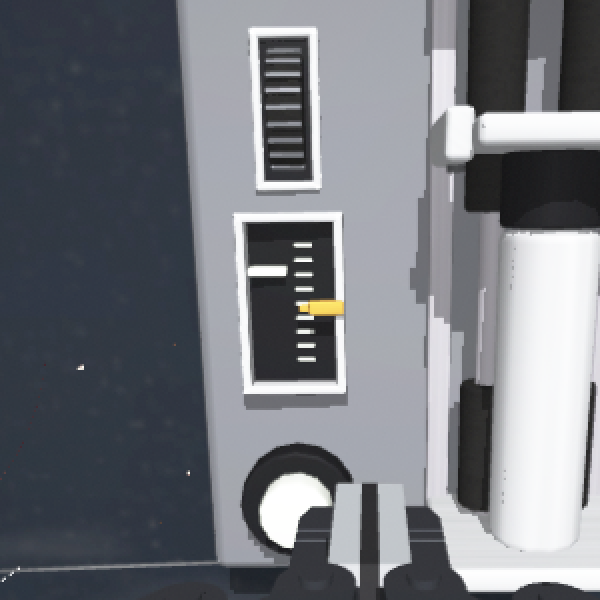

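The stop sits against the cap. In the crop the pointer is at (267,271) and the rider at (322,308), so about 12.8 mm of travel is left: two strokes of 11.5 mm.

Request:
{"method": "play_rows", "body": {
  "linear": [
    [-0.01,0.045,0],
    [-0.014,0.057,0],
    [0,0,-0.05],
    [0,0,-0.04],
    [0,0,-0.012],
    [0,0,0],
    [0,0,-0.008],
    [0,0,0]
  ],
  "turn": [0,0,0,0,0,0,0,0]
}}

```text
time: 20.35
tool_pos: [0.4971, 0.2136, 0.0165]
tool_rot: [0.001, 0.723, 0.691, 0.002]
contact_force: [0.8, 0.1, 2.9]
gripper_width: -0.004
grasp_force: 1.3
```

Request:
{"method": "play_rows", "body": {
  "linear": [
    [0,0,-0.001],
    [0,0,0]
  ],
  "turn": [0,0]
}}

```text
time: 20.6
tool_pos: [0.497, 0.2135, 0.0152]
tool_rot: [0.001, 0.722, 0.691, 0.002]
contact_force: [2.9, 0.1, 3.7]
gripper_width: 0.001
grasp_force: 1.8
```

Request:
{"method": "play_rows", "body": {
  "linear": [
    [-0.0005,-0.004,0],
    [-0.0005,-0.004,0],
    [-0.0005,-0.0035,0],
    [0,0,0],
    [0,0,0.008],
    [0.001,0.0115,0],
    [0,0,-0.008],
    [0,0,0]
  ],
  "turn": [0,0,0,0,0,0,0,0]
}}

```text
time: 21.6
tool_pos: [0.4944, 0.2137, 0.0133]
tool_rot: [-0.0, 0.722, 0.692, -0.0]
contact_force: [-1.4, 1.1, 6.6]
gripper_width: -0.005
grasp_force: 2.6
```

Request:
{"method": "play_rows", "body": {
  "linear": [
    [-0.0005,-0.004,0],
    [-0.0005,-0.004,0],
    [0,-0.0035,0],
    [0,0,0]
  ],
  "turn": [0,0,0,0]
}}

```text
time: 22.1
tool_pos: [0.4939, 0.2011, 0.0138]
tool_rot: [0.0, 0.723, 0.691, -0.0]
contact_force: [0.6, 0.2, 5.2]
gripper_width: 0.0
grasp_force: 2.4
```

Request:
{"method": "play_rows", "body": {
  "linear": [
    [0,0,0.05],
    [0,0,0.06],
    [0.015,-0.06,0],
    [0.01,-0.03,0],
    [0,0,0],
    [0,0,0]
  ],
  "turn": [0,0,0,0,0,0]
}}

```text
time: 22.85
tool_pos: [0.5176, 0.1118, 0.1224]
tool_rot: [-0.001, 0.722, 0.691, -0.001]
contact_force: [0.2, 0.1, -0.9]
gripper_width: -0.003
grasp_force: 0.0
```

```bash
python3 look.py pics/w8.png; python3 - <<'E'
import cv2,numpy as np
f=cv2.imread("pics/w8.png").astype(int)
w=f[215:400,225:360]; o=(w[...,2]-w[...,0]>80); v,u=np.nonzero(o); print("rider crop",u.mean()+225,v.mean()+215,len(u))
b=(w.min(2)>150); 
for r in range(0,185,3): print(r+215,"".join("#" if x else("o" if y else ".") for x,y in zip(b[r,::3],o[r,::3])))
E
```

```text
22.85 [0.51762537 0.11182758 0.12238974]
pointer_tip [(0.57, [235.0, 176.0], array([-0.052 , -0.0047])), (0.39, [305.0, 126.0], array([-0.0044,  0.0291]))]
rider [(0.5, [264.0, 175.0], array([-0.0321, -0.0035]))]
end_stop [(0.87, [384.0, 87.0], array([0.0301, 0.0494]))]
start [(0.88, [244.0, 273.0], array([-0.0463, -0.072 ]))]
speed_wheel [(0.94, [242.0, 76.0], array([-0.046 ,  0.0607]))]
long_tube [(0.6, [375.0, 193.0], array([ 0.0348, -0.0077]))]
window rows [array([242.85017346, 132.28098596]), array([245.05998152, 212.98727849])]
rider px 263.2 171.6 10 [-0.0326 -0.0012]
rider crop 326.4868421052632 309.4078947368421 608
215 #############################################
218 #############################################
221 #############################################
224 #######...............................#######
227 #######...............................#######
230 #######...............................#######
233 #######...............................#######
236 #######...............................#######
239 #######...............................#######
242 ########.....
[... 1932 characters left out ...]

359 ##########.............................##.###
362 ##########................#####........##.###
365 ##########.............................######
368 ##########.............................######
371 ##########.............................######
374 ##########.............................######
377 ##########.............................######
380 ##########.............................######
383 ##########..........................#########
386 ##########.##################################
389 #############################################
392 #############################################
395 #########################################.###
398 ########..................................###
```

The pointer has overshot by about 2 mm (crop row 314 against 309, plus parallax), so I roll back about 3.5 mm at the rim.

Request:
{"method": "play_rows", "body": {
  "linear": [
    [-0.01,0.045,0],
    [-0.014,0.05,0],
    [0,0,-0.05],
    [0,0,-0.04],
    [0,0,-0.012],
    [0,0,0],
    [0,0,-0.0075],
    [0,0,0]
  ],
  "turn": [0,0,0,0,0,0,0,0]
}}

```text
time: 24.2
tool_pos: [0.4967, 0.2071, 0.0161]
tool_rot: [0.001, 0.723, 0.691, 0.002]
contact_force: [0.7, -0.2, 3.5]
gripper_width: 0.004
grasp_force: 1.5
```

Request:
{"method": "play_rows", "body": {
  "linear": [
    [0,0,0],
    [0,0.0018,0],
    [0,0.0017,0],
    [0,0,0]
  ],
  "turn": [0,0,0,0]
}}

```text
time: 24.7
tool_pos: [0.4955, 0.2104, 0.0148]
tool_rot: [0.0, 0.722, 0.691, 0.001]
contact_force: [3.8, -0.5, 4.2]
gripper_width: 0.0
grasp_force: 2.0
```

Request:
{"method": "play_rows", "body": {
  "linear": [
    [0,0,0.05],
    [0,0,0.06],
    [0.015,-0.06,0],
    [0.01,-0.035,0],
    [0,0,0],
    [0,0,0]
  ],
  "turn": [0,0,0,0,0,0]
}}

```text
time: 25.45
tool_pos: [0.5184, 0.1157, 0.1228]
tool_rot: [-0.001, 0.722, 0.691, -0.001]
contact_force: [0.3, 0.6, 0.8]
gripper_width: 0.001
grasp_force: 0.0
```

```bash
python3 look.py pics/w9.png; python3 - <<'E'
import cv2,numpy as np
f=cv2.imread("pics/w9.png").astype(int)
w=f[215:400,225:360]; o=(w[...,2]-w[...,0]>80); v,u=np.nonzero(o); print("rider crop",u.mean()+225,v.mean()+215,len(u))
b=(w.min(2)>150); 
for r in range(70,120,2): print(r+215,"".join("#" if x else("o" if y else ".") for x,y in zip(b[r,::3],o[r,::3])))
E
```

```text
25.45 [0.51836669 0.1156843  0.12280515]
pointer_tip [(0.56, [236.0, 179.0], array([-0.0513, -0.003 ])), (0.27, [304.0, 124.0], array([-0.0046,  0.0347]))]
rider [(0.53, [264.0, 180.0], array([-0.0317, -0.0028]))]
end_stop [(0.74, [384.0, 96.0], array([0.0311, 0.0495]))]
start [(0.57, [244.0, 280.0], array([-0.0461, -0.0736]))]
speed_wheel [(0.89, [245.0, 82.0], array([-0.0436,  0.061 ]))]
long_tube [(0.88, [376.0, 198.0], array([ 0.0362, -0.007 ]))]
window rows [array([242.3397967, 138.2252685]), array([244.55455386, 218.14586966])]
rider px 260.2857142857143 180.85714285714286 7 [-0.0342 -0.0037]
rider crop 325.2536231884058 320.6304347826087 552
285 ########..............................#######
287 ########.................######.......#######
289 ########.................#####........#######
291 ########..............................#######
293 ########..............................#######
295 ########..............................#######
297 ########..............................#######
299 ########..............................#######
301 ########.................#####........#######
303 ########.................######.......#######
305 #########.............................#######
307 #########.............................#######
309 #########.............................#######
311 #########.............................#######
313 #########.............................#######
315 #########................####ooooooooooo#####
317 #########.############...####oooooooooooo####
319 ######################....ooooooooooooooo####
321 ######################....ooooooooooooooo####
323 ######################....ooooooooooooooo####
325 ######################.....oooooooooooooo####
327 #########....................oooooooooooo####
329 #########................######..........####
331 #########................######.......#######
333 #########.............................#######
```

The pointer (row 321) is now level with the rider (row 321). Next is the button.

Request:
{"method": "play_rows", "body": {
  "linear": [
    [-0.016,-0.023,0],
    [-0.015,-0.022,0],
    [0,0,-0.04],
    [0,0,-0.04],
    [0,0,-0.008],
    [0,0,0]
  ],
  "turn": [0,0,0,0,0,0]
}}

```text
time: 26.55
tool_pos: [0.4889, 0.0704, 0.0365]
tool_rot: [-0.0, 0.722, 0.692, -0.0]
contact_force: [0.4, 0.0, 0.1]
gripper_width: 0.003
grasp_force: 0.0
```

Request:
{"method": "play_rows", "body": {
  "linear": [
    [0,0,-0.004],
    [0,0,0]
  ],
  "turn": [0,0]
}}

```text
time: 26.8
tool_pos: [0.4897, 0.0703, 0.0334]
tool_rot: [0.001, 0.722, 0.692, 0.001]
contact_force: [0.5, 1.3, 0.1]
gripper_width: -0.001
grasp_force: 0.0
```

Request:
{"method": "play_rows", "body": {
  "linear": [
    [0,0,-0.004],
    [0,0,0]
  ],
  "turn": [0,0]
}}

```text
time: 27.05
tool_pos: [0.4895, 0.0702, 0.0288]
tool_rot: [0.001, 0.722, 0.691, 0.001]
contact_force: [0.8, 0.6, 2.9]
gripper_width: 0.001
grasp_force: 1.0
```

Contact at about 0.030; I press on until it bottoms.

Request:
{"method": "play_rows", "body": {
  "linear": [
    [0,0,-0.003],
    [0,0,0]
  ],
  "turn": [0,0]
}}

```text
time: 27.3
tool_pos: [0.4895, 0.0702, 0.0257]
tool_rot: [0.001, 0.722, 0.691, 0.001]
contact_force: [1.8, -0.4, 4.0]
gripper_width: 0.002
grasp_force: 1.9
```

Request:
{"method": "play_rows", "body": {
  "linear": [
    [0,0,-0.003],
    [0,0,0]
  ],
  "turn": [0,0]
}}

```text
time: 27.55
tool_pos: [0.4896, 0.0702, 0.0238]
tool_rot: [0.0, 0.722, 0.691, 0.0]
contact_force: [-2.6, 0.5, 11.0]
gripper_width: -0.003
grasp_force: 5.7
```

Request:
{"method": "play_rows", "body": {
  "linear": [
    [0,0,-0.002],
    [0,0,0]
  ],
  "turn": [0,0]
}}

```text
time: 27.8
tool_pos: [0.4897, 0.0702, 0.0236]
tool_rot: [0.0, 0.722, 0.692, -0.0]
contact_force: [-8.8, 0.0, 22.4]
gripper_width: -0.007
grasp_force: 11.2
```

The button has bottomed: about 6 mm of travel and 22 N. I lift off, check and hand in.

Request:
{"method": "play_rows", "body": {
  "linear": [
    [0,0,0.02],
    [0,0,0.05],
    [0,0,0.04],
    [0.016,0.022,0],
    [0.015,0.023,0],
    [0,0,0],
    [0,0,0]
  ],
  "turn": [0,0,0,0,0,0,0]
}}

```text
time: 28.68
tool_pos: [0.5187, 0.1148, 0.1291]
tool_rot: [-0.001, 0.722, 0.691, -0.001]
contact_force: [-0.0, -0.5, 0.2]
gripper_width: -0.002
grasp_force: 0.0
```

```bash
python3 look.py pics/w10.png
```

```text
28.675 [0.51866889 0.11475768 0.12905206]
pointer_tip []
rider [(0.63, [265.0, 175.0], array([-0.0307, -0.0016]))]
end_stop [(0.83, [380.0, 94.0], array([0.0314, 0.0496]))]
start [(0.91, [243.0, 275.0], array([-0.0471, -0.074 ]))]
speed_wheel [(0.82, [242.0, 83.0], array([-0.0459,  0.0599]))]
long_tube [(0.8, [373.0, 193.0], array([ 0.0363, -0.0061])), (0.61, [285.0, 386.0], array([-0.0161, -0.1449]))]
window rows [array([242.71412005, 136.16340509]), array([244.85456714, 214.50007989])]
rider px 261.22727272727275 176.0909090909091 22 [-0.0335 -0.0024]
```

View pics/w10.png

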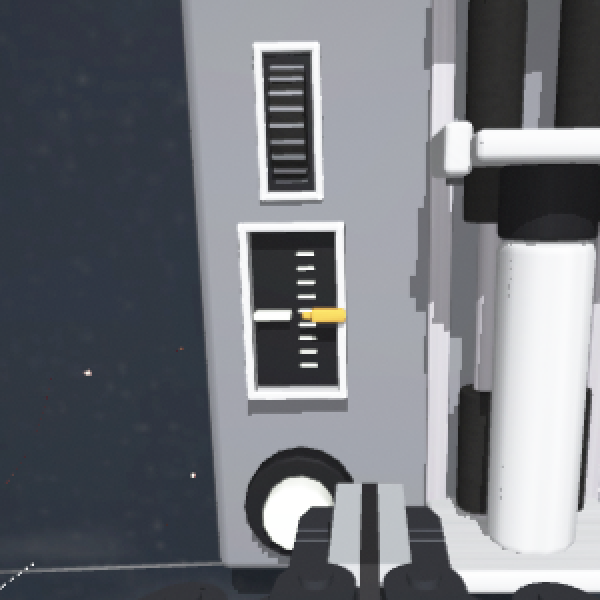

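The pointer at (272,315) is level with the rider at (325,315). The stop is against the cap at (545,150), and the button at (298,512) is up.

```bash
python3 -c "
from plant import *
print(job_done())"
```

```text
the job is handed in; nothing more can be done
None
```

The job is handed in at about 29 s: the long tube is on the rollers with the stop pushed up firmly against it, the pointer is level with the rider, and the start button was pressed to the bottom (6 mm, 22 N) and released; my first grasp closed on nothing because the real fingertips are about 36 mm short of the reported TCP, which I then corrected for.

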